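# Press the drill bushes of a shelf-pin drilling block home

### The job

Two steel drill bushes have been started in the wooden drilling block and still stand proud; use the bench press to press both flush with the wood. Lay the block flat on the press table with one bush under the ram, pull the lever down to its stop and let it spring back up, then push the block along so that the other bush is under the ram and do the same. Leave the block lying flat on the press table with the lever up, and do not disturb the two other pieces of wood or the glue bottle beside the press.

Things in the scene. Friction and masses are not known exactly. Their poses are not given: they have to be found in the camera images.
- press: Grey bench arbor press fixed to the bench; place and yaw vary. Origin on the bench under the ram's axis; x from its open front (robot's side) back to the column (x 72 to 128 mm), y to the left, z up. Foot 24 mm high, x -80 to 155, y -58 to 58. Head overhangs the table: x -34 to 128, y -26 to 26, underside 155, top 225 mm up; highest point 265 mm. Front and both sides of the throat are open.
- table_top (a point): Point on the press's steel work table under the ram's axis, 50 mm above the bench; axes as the press. The table spans x -47 to +45, y -85 to +85 mm. An aluminium fence stands on it along y, 18 mm high, y -50 to +85 mm, its front face at x = +37 mm.
- press_lever (a joint): Lever, a 190 mm bar left of the head, in the plane y = 52 mm of the press, turning about its y axis through x 28, z 190 mm. 0 = up at rest, 45 degrees above level, leaning to the front; grows as it is pulled down; stop at 1.25 rad (27 degrees below level). A spring returns it to 0. At the grip it takes 3 to 6 N, up to about 10 N while pressing a bush. Drives the ram down 18.2 mm per rad.
- lever_grip (a point): Middle of the lever's black grip (22 mm thick, 76 mm long) on the bar's axis, 165 mm from the pivot. About 307 mm above the bench with the lever up, 116 mm at the stop. Can be pushed down from above with closed fingers.
- ram_face (a point): Centre of the lower face of the ram (20 x 20 mm square steel bar). 103 mm above the bench with the lever up; 80 mm at the lever's stop, the height of the upper face of the block lying on the table.
- drill_block: Loose light wooden block 54 (x) x 190 (y) x 30 (z) mm, about 0.3 kg. Origin at the centre of its underside, z up. Two steel bushes stand out of its upper face, in a row along y at x = -10 mm: 37 mm from the +x long edge (guide edge), 17 mm from the other. Starts on the bench, guide edge towards the robot; may have changed places with shelf_block.
- bush_a_top (a point): Centre of the top of bush A (steel, 16 mm across, hollow), at block x = -10, y = +16 mm. With the block's guide edge (+x) against the fence, axes parallel to the press's, the bush row lies under the ram's axis; the other way round the ram misses the bushes.
- bush_b_top (a point): Centre of the top of bush B, the same, at block x = -10, y = -16 mm (32 mm from bush A).
- bush_a (a joint): Height (m) by which bush A stands proud of the wood: 0.009 to 0.013 at the start, 0 = flush. Tight fit: about 55 N to move it.
- bush_b (a joint): Height (m) by which bush B stands proud of the wood, likewise.
- shelf_block: Bystander: plain brown wooden block 50 x 160 x 28 mm lying on the bench. Origin at the centre of its underside, long axis y.
- spacer_strip: Bystander: plain dark wooden strip 40 x 140 x 22 mm lying on the bench in front of the fixed gluing jig, whose clamp levers stand 160 mm high (carry things over them). Origin at the centre of its underside, long axis y.
- glue_bottle: Bystander: yellow glue bottle, 58 mm across, 206 mm tall, standing on the bench left of the press (another stands far back by the wall). Origin at the centre of its underside, z up.

How it is judged:
By the outcome, as a careful person would: the job done as asked, in the order asked, and still so for the second after the job is handed in, with the robot touching nothing.
It also fails if it takes over 72 s, if anything falls off the work surface, if the arm or the gripper's body presses on something with over 40 N, if the wrist force passes 120 N, or if a joint passes its speed limit or range.

### The arm

A 6-joint arm with a two-finger parallel gripper is mounted at the origin on a cart in front of the work surface, level with it; the furniture and walls round the work are solid. World frame = base frame: x ahead of the robot, y to its left, z up, the work surface at z = 0. Lengths are in m, angles in rad, forces in N, time in s.
With the tool pointing down it reaches from about 0.3 to 0.875 m from the base axis. Payload 6.4 kg.
Tool frame: the origin (TCP) lies midway between the tips of the shut fingers; the grasp point (between the pads) lies 19 mm behind it; z points along the fingers, y is the line along which they close (so a half turn about z gives the same grasp; the last joint's range is limited). The gripper opens to 85 mm and grips with 20 to 120 N. Pads are 22 mm wide; open, the fingers measure 114 mm over their backs; the gripper's body (76 mm by 85 mm) begins 54 mm behind the grasp point. The pads swing forward as they close: fully open they stand 13 mm farther back than shut.
Start: joints at [1.05, 0.181, 1.607, -0, 1.354, -0.206], TCP at [0.178, 0.547, 0.231] pointing down, gripper open.
Joint ranges: [-2.99, 2.99], [-0.89, 2.07], [0.3, 2.58], [-1.14, 4.28], [0, 2.63], [-3.12, 3.12]. Speed limits (rad/s): [2.57, 2.57, 3.01, 3.14, 3.14, 3.14].

### API

Orientations are given as a unit quaternion [w, x, y, z].
In Python, from bench import ctrl gives the robot as it stands.
- The arm moves only by the tool drive_tool, never from a script. Its argument "plan" is a list that holds one entry, the list of rows, each a list of 4 numbers: the shift along the tool's x, y, z scaled (see below), then the turn about the tool's z scaled (see below). In form: [[[x, y, z, roll], ...]]. A call has 1 to 12 rows; each row is the pose to reach, as a shift and turn from the pose commanded when the call began, along the tool's axes at that moment, turning the shorter way round; what a row does not reach only later rows make up. The controller multiplies each number of a shift by 400 mm and each number of a turn by 180 degrees. A row lasts 1/12 s, in which the tool goes at most 41.7 mm and 7.16 degrees, less where a joint would pass 70% of its speed; a pose out of reach is approached as far as the arm can. A call with a number of a shift or a turn outside -1 to 1 is refused whole. A call with a gripper value outside its range is refused whole. "jaw" is the closure, from 0 (fully open) to 1 (shut), set as the call begins (left out, the last holds). The fingers move at their own pace and stop on an object; the grip force is fixed at half the most. Time passes only in rows, so rows that repeat a pose let the fingers close. It gives the time, the measured TCP pose, the force, the opening and the grip force at its end, in the units of the state.
- ctrl.get_obs(): the state, without advancing time (a new reading comes with each control period).
- ctrl.camera(name): name is "scene" or "top" or "wrist"; returns (picture, depth): 384x512x3 uint8, red, green, blue; 384x512 float32, m along the optical axis (not along the pixel's ray), 0 where there is no reading.
- ctrl.camera_info(name): a dict with "camera_matrix" (3x3 intrinsics, pixels), "D" ([k1, k2, p1, p2, k3] as OpenCV has them; the pictures are not rectified), "R" (3x3) and "t" (3): a world point X has camera coordinates R X + t; the wrist camera has in their place "T_tool_cam" (4x4, takes a point from camera to tool coordinates, whose origin is the TCP and whose axes are the flange's). Camera axes: x right, y down, z forward; pixel columns grow to the right and rows downward; lengths in m; the calibration is good to about 2 mm. A picture is of the moment at which its call begins: read the wrist's pose just before it. camera_info takes no time and is no camera call.
- ctrl.hand_in(): hands the job in; it is judged then, once.
The state is a dict: "time_s": time; "q": joint angles; "dq": joint speeds; "joint_efforts": joint torques, N m; "eef_pos": TCP position; "eef_rot": TCP orientation; "wrist_force": force on the tool from outside, world axes, zero at the start; "torque": the same for the moment, N m; "opening": opening from 0.0 (shut) to 1.0 (fully open); "grasp_force": force on a finger pad.
Only numpy, scipy, OpenCV 4.12 (cv2) and the standard library are available. Lean on these libraries where they do the work, as an engineer would, in place of code of your own. Each camera call takes 0.05 s, during which the arm holds its last target. There are 200 camera calls.

## Working session

There is one attempt and no reset: what is moved stays moved. The work goes in short steps, Python scripts to look and compute and a tool call to move; the robot and the scene stay as the last step left them, time stands still between calls to the robot, and variables do not carry over. Pictures are saved under pics/ and viewed, at most 10 in all, crops included, and the job is handed in when it is done.

Besides the shell and the picture viewer there is one more tool, called as name(argument=value, ...) on one line, values as JSON. drive_tool: Moves the arm, as the interface text tells. Its arguments: {"type":"object","properties":{"plan":{"type":"array"},"jaw":{"type":"number"}},"required":["plan"]}

```bash
ls; mkdir -p pics; python3 - <<'E'
from bench import ctrl
import cv2,numpy as np
o=ctrl.get_obs();print({k:np.round(v,3).tolist() for k,v in o.items()})
for n in("scene","top"):
    p,d=ctrl.camera(n);cv2.imwrite(f"pics/{n}0.png",p[:,:,::-1]);np.savez(f"pics/{n}0.npz",p=p,d=d)
    i=ctrl.camera_info(n);print(n,{k:np.round(v,4).tolist() for k,v in i.items()})
print(ctrl.camera_info("wrist"))
E
```

```text
pics
{'time_s': 0.0, 'q': [1.05, 0.182, 1.608, -0.0, 1.354, -0.206], 'dq': [-0.0, 0.002, -0.001, -0.002, -0.001, -0.0], 'joint_efforts': [0.0, -44.488, -35.133, -0.0, 0.009, 0.0], 'eef_pos': [0.178, 0.546, 0.23], 'eef_rot': [-0.0, 0.157, 0.988, -0.001], 'wrist_force': [-0.869, 0.001, 0.117], 'torque': [-0.033, 0.029, 0.024], 'grasp_force': 0.0, 'opening': 1.002}
scene {'camera_matrix': [[495.9024, 0.0, 253.735], [0.0, 495.9024, 188.9165], [0.0, 0.0, 1.0]], 'D': [-0.0269, 0.0, 0.0, 0.0, 0.0], 'R': [[-0.8177, -0.5754, 0.0182], [-0.2534, 0.3313, -0.9088], [0.5169, -0.7478, -0.4167]], 't': [0.4205, 0.2903, 1.5865]}
top {'camera_matrix': [[383.2974, 0.0, 257.2281], [0.0, 383.2974, 195.514], [0.0, 0.0, 1.0]], 'D': [-0.1274, 0.0, 0.0, 0.0, 0.0], 'R': [[-0.0257, -0.9994, 0.0217], [-0.985, 0.0216, -0.1714], [0.1708, -0.0257, -0.985]], 't': [0.0337, 0.5135, 1.4992]}
{'camera_matrix': array([[304.15256778,   0.        , 252.68928736],
       [  0.        , 304.15256778, 184.51428   ],
       [  0.        ,   0.        ,   1.        ]]), 'D': array([-0.05753451,  0.        ,  0.        ,  0.        ,  0.        ]), 'T_tool_cam': array([[ 1.10736466e-03, -9.62541811e-01, -2.71131032e-01,
         6.78006442e-02],
       [ 9.99999350e-01,  9.92175905e-04,  5.61917031e-04,
        -8.95969387e-04],
       [-2.71858960e-04, -2.71131478e-01,  9.62542284e-01,
        -1.41612264e-01],
       [ 0.00000000e+00,  0.00000000e+00,  0.00000000e+00,
         1.00000000e+00]])}
```

View pics/scene0.png

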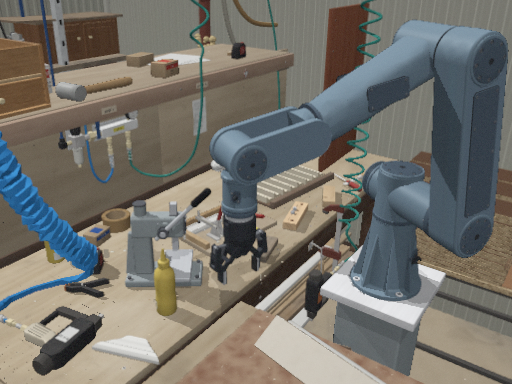

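View pics/top0.png

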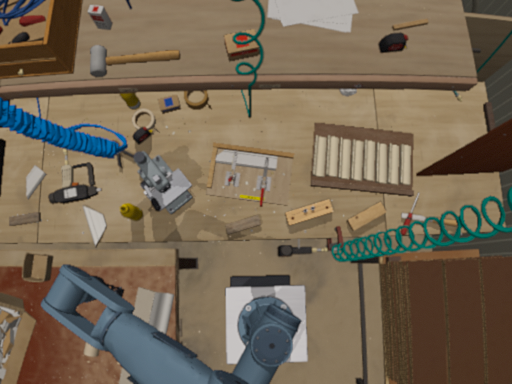

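The light block with two bushes is in top view around (310,213). The plain brown block is at (367,217), the dark strip at (243,226), the press at (163,185) and the bottle at (131,211). In the scene view the bushes are near (293,212). Next: coarse positions.

```bash
cat > h.py <<'E'
from bench import ctrl
import cv2,numpy as np
from scipy.spatial.transform import Rotation as Ro
def grab(n,tag):
    o=ctrl.get_obs();p,d=ctrl.camera(n);i=ctrl.camera_info(n)
    if n=="wrist":
        T=np.eye(4);q=o["eef_rot"];T[:3,:3]=Ro.from_quat([q[1],q[2],q[3],q[0]]).as_matrix();T[:3,3]=o["eef_pos"]
        T=np.linalg.inv(T@np.array(i["T_tool_cam"]));R,t=T[:3,:3],T[:3,3]
    else: R,t=np.array(i["R"]),np.array(i["t"])
    np.savez(f"pics/{tag}.npz",p=p,d=d,R=R,t=t,K=i["camera_matrix"],D=i["D"]);cv2.imwrite(f"pics/{tag}.png",p[:,:,::-1])
    return load(tag)
def load(tag): return dict(np.load(f"pics/{tag}.npz"))
def rays(v,uv):
    n=cv2.undistortPoints(np.array(uv,float).reshape(-1,1,2),v["K"],v["D"]).reshape(-1,2)
    return -v["R"].T@v["t"], np.c_[n,np.ones(len(n))]@v["R"]
def plane(v,uv,z):
    c,r=rays(v,uv);return c+r*((z-c[2])/r[:,2])[:,None]
def depthpts(v,uv):
    c,r=rays(v,uv);uv=np.round(np.array(uv)).astype(int).reshape(-1,2);return c+r*v["d"][uv[:,1],uv[:,0]][:,None]
def tri(v1,a,v2,b):
    out=[]
    for p,q in zip(np.reshape(a,(-1,2)),np.reshape(b,(-1,2))):
        c1,r1=rays(v1,p);c2,r2=rays(v2,q);r1=r1[0]/np.linalg.norm(r1);r2=r2[0]/np.linalg.norm(r2)
        s=np.linalg.lstsq(np.c_[r1,-r2],c2-c1,rcond=None)[0];P,Q=c1+s[0]*r1,c2+s[1]*r2;out.append(np.r_[(P+Q)/2,np.linalg.norm(P-Q)])
    return np.array(out)
def proj(v,X): return cv2.projectPoints(np.array(X,float).reshape(-1,1,3),cv2.Rodrigues(v["R"])[0],v["t"],v["K"],v["D"])[0].reshape(-1,2)
E
python3 - <<'E'
from h import *
for n in("scene","top"): grab(n,n+"1")
t=load("top1")
uv=[(310,213),(288,216),(332,206),(243,226),(367,217),(131,211),(165,185),(190,195)]
print(np.round(np.c_[plane(t,uv,0.03),depthpts(t,uv)],3))
a=cv2.resize(t["p"][130:250,110:290],None,fx=4,fy=4,interpolation=cv2.INTER_CUBIC)
cv2.imwrite("pics/topcrop.png",a[:,:,::-1])
E
```

```text
[[ 0.44  -0.191  0.03   0.44  -0.191  0.031]
 [ 0.43  -0.101  0.03   0.429 -0.1    0.037]
 [ 0.466 -0.283  0.03   0.47  -0.289  0.003]
 [ 0.394  0.081  0.03   0.395  0.081  0.019]
 [ 0.417 -0.426  0.03   0.418 -0.427  0.027]
 [ 0.464  0.536  0.03   0.449  0.502  0.14 ]
 [ 0.568  0.397  0.03   0.53   0.356  0.216]
 [ 0.525  0.294  0.03   0.525  0.294  0.03 ]]
```

View pics/topcrop.png

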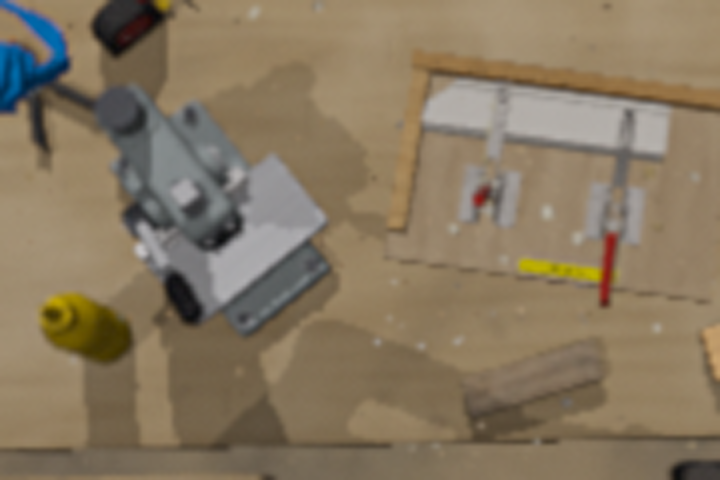

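Top crop: press yaw is about 30°, with the table at crop (255,235) and the lever grip at (183,297). The bottle is at (85,325). Moving to a viewing spot in front of the press.

drive_tool(plan=[[[-0.65, -0.54, -0.325, 0], [-0.65, -0.54, -0.325, 0], [-0.65, -0.54, -0.325, 0], [-0.65, -0.54, -0.325, 0], [-0.65, -0.54, -0.325, 0], [-0.65, -0.54, -0.325, 0], [-0.65, -0.54, -0.325, 0], [-0.65, -0.54, -0.325, 0], [-0.65, -0.54, -0.325, 0], [-0.65, -0.54, -0.325, 0], [-0.65, -0.54, -0.325, 0], [-0.65, -0.54, -0.325, 0]]])

```text
time_s: 1.2
eef_pos: [0.358, 0.261, 0.3608]
eef_rot: [-0.0, 0.157, 0.988, 0.0]
wrist_force: [0.8, 0.4, -0.7]
opening: 0.998
grasp_force: 0.0
```

```bash
python3 - <<'E'
from h import *
v=grab("wrist","w1");t=grab("top","top2");grab("scene","scene2");o=ctrl.get_obs();print(o["time_s"],o["eef_pos"],o["eef_rot"],o["q"])
a=cv2.resize(v["p"],(800,600),interpolation=cv2.INTER_CUBIC);cv2.imwrite("pics/w1b.png",a[:,:,::-1])
E
```

```text
1.35 [0.35745049 0.26168664 0.36053714] [-6.92472390e-04  1.55798293e-01  9.87788618e-01 -2.39799980e-04] [ 3.62588158e-01 -2.07505008e-01  1.73425570e+00  2.70819463e-04
  1.61628241e+00 -8.95324837e-01]
```

View pics/w1b.png

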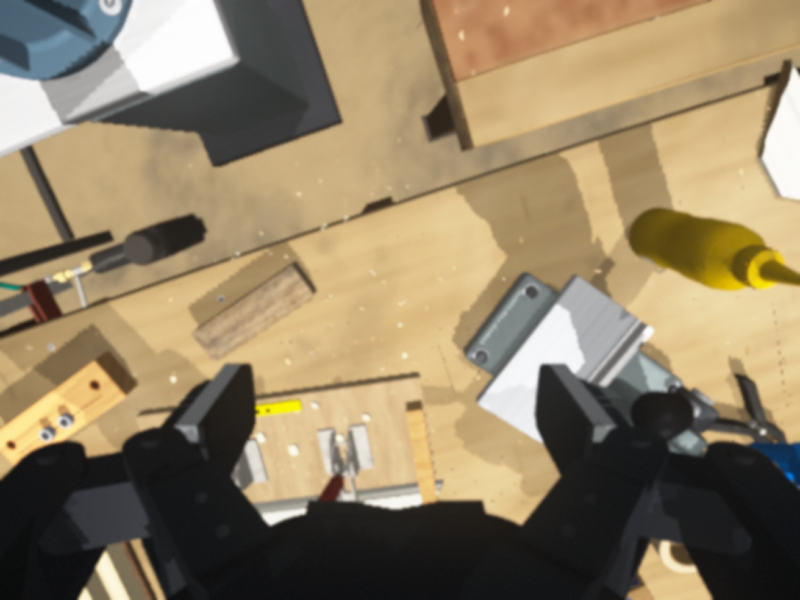

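The wrist view shows the table (front-right corner at 800-scale (478,400), front-left (575,280)), the strip, the bottle, and the block at the left edge. The head is hidden by the finger, so I'm going to a spot on the press's right with the yaw needed for the block.

drive_tool(plan=[[[-0.44, -0.125, 0, 0.34], [-0.44, -0.125, 0, 0.34], [-0.44, -0.125, 0, 0.34], [-0.44, -0.125, 0, 0.34], [-0.44, -0.125, 0, 0.34], [-0.44, -0.125, 0, 0.34], [-0.44, -0.125, 0, 0.34], [-0.44, -0.125, 0, 0.34], [-0.44, -0.125, 0, 0.34], [-0.44, -0.125, 0, 0.34], [-0.44, -0.125, 0, 0.34]]])

```text
time_s: 2.27
eef_pos: [0.5098, 0.1598, 0.3607]
eef_rot: [-0.0, 0.636, 0.772, -0.0]
wrist_force: [0.6, -0.5, 0.4]
opening: 1.0
grasp_force: 0.0
```

```bash
python3 - <<'E'
from h import *
v=grab("wrist","w2");o=ctrl.get_obs();print(o["time_s"],o["eef_pos"],o["eef_rot"])
a=cv2.resize(v["p"],(800,600),interpolation=cv2.INTER_CUBIC);cv2.imwrite("pics/w2b.png",a[:,:,::-1])
E
```

```text
2.3167 [0.50987796 0.15967424 0.36085144] [-3.04776107e-04  6.36160496e-01  7.71556652e-01 -2.52154444e-04]
```

View pics/w2b.png

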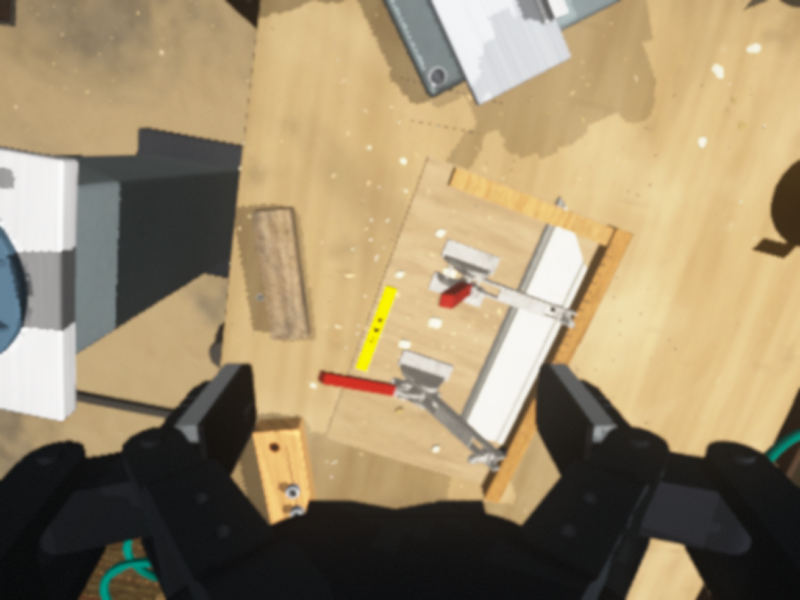

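Table right-end corners are at (478,103) and (570,57), 800-scale. The block's left end is at (255-310,425), with bushes at (292,490) and (295,510). Triangulating these and measuring the block in the wrist views.

```bash
python3 - <<'E'
from h import *
v1,v2,t,s=load("w1"),load("w2"),load("top2"),load("scene2");k=800/512
def sub(v,uv,w=4):
    g=cv2.cvtColor(v["p"],cv2.COLOR_RGB2GRAY);c=(np.array(uv,np.float32)/k).reshape(-1,1,2)-.2
    return cv2.cornerSubPix(g,c.copy(),(w,w),(-1,-1),(3,40,.01)).reshape(-1,2)
a=sub(v1,[(478,400),(575,278)]);b=sub(v2,[(478,103),(570,57)])
print((a*k).round(1).tolist(),(b*k).round(1).tolist())
print("FR tri",tri(v1,a[0],v2,b[0]).round(4))
FR2,BR=plane(v2,b,.05);FR1,FL=plane(v1,a,.05)
print(FR1.round(4),FL.round(4),FR2.round(4),BR.round(4));
print("w",np.linalg.norm(BR-FR2),"len",np.linalg.norm(FL-FR1))
x=(BR-FR2)[:2];print("yaw from short",np.degrees(np.arctan2(x[1],x[0])));y=(FL-FR1)[:2];print("from long",np.degrees(np.arctan2(y[1],y[0]))-90)
# block by colour in top & scene
for n,v,roi in(("top",t,(285,195,340,232)),("scene",s,(275,195,315,235)),("w1",v1,(0,225,90,300))):
    x0,y0,x1,y1=roi;h=cv2.cvtColor(v["p"],cv2.COLOR_RGB2HSV)[y0:y1,x0:x1]
    print(n,"hsv med",np.median(h.reshape(-1,3),0), "ctr",h[h.shape[0]//2,h.shape[1]//2])
    cv2.imwrite(f"pics/c_{n}.png",cv2.resize(v["p"][y0:y1,x0:x1],None,fx=7,fy=7,interpolation=cv2.INTER_CUBIC)[:,:,::-1])
ims=[cv2.imread(f"pics/c_{n}.png") for n in("top","scene","w1")]
H=max(i.shape[0] for i in ims);ims=[cv2.copyMakeBorder(i,0,H-i.shape[0],0,0,0) for i in ims];m=np.hstack(ims);print(m.shape,[i.shape for i in ims])
E
```

```text
[[476.79998779296875, 402.0], [576.7999877929688, 274.8999938964844]] [[477.3999938964844, 102.0999984741211], [570.5, 55.400001525878906]]
FR tri [[5.611e-01 2.863e-01 4.980e-02 1.000e-04]]
[0.5609 0.2862 0.05  ] [0.4568 0.4175 0.05  ] [0.5611 0.2863 0.05  ] [0.6332 0.3417 0.05  ]
w 0.0909745721716882 len 0.16758682438642358
yaw from short 37.53909335224638
from long 38.422885995093594
top hsv med [ 18.  92. 144.] ctr [ 17 114 183]
scene hsv med [ 18.  60. 156.] ctr [ 16  78 182]
w1 hsv med [ 19. 107. 191.] ctr [ 22 115 249]
(525, 1295, 3) [(525, 385, 3), (525, 280, 3), (525, 630, 3)]
```

The press fit is consistent: corner height 49.8 mm and sides 91 and 168 mm. Origin is about (0.5456, 0.381) with yaw 38.2°. Now over the block.

drive_tool(plan=[[[-0.97, -0.34, 0.2, 0], [-0.97, -0.34, 0.2, 0], [-0.97, -0.34, 0.2, 0], [-0.97, -0.34, 0.2, 0], [-0.97, -0.34, 0.2, 0], [-0.97, -0.34, 0.2, 0], [-0.97, -0.34, 0.2, 0], [-0.97, -0.34, 0.2, 0], [-0.97, -0.34, 0.2, 0], [-0.97, -0.34, 0.2, 0], [-0.97, -0.34, 0.2, 0], [-0.97, -0.34, 0.2, 0]]])

```text
time_s: 3.32
eef_pos: [0.4482, -0.2492, 0.2803]
eef_rot: [-0.001, 0.638, 0.77, 0.0]
wrist_force: [0.3, 0.1, -0.4]
opening: 1.0
grasp_force: 0.0
```

```bash
python3 - <<'E'
from h import *
v=grab("wrist","w3")
E
```

drive_tool(plan=[[[0.15, 0.05, 0.12, 0], [0.15, 0.05, 0.12, 0], [0.15, 0.05, 0.12, 0], [0.15, 0.05, 0.12, 0]]])

```text
time_s: 3.7
eef_pos: [0.4574, -0.1815, 0.2324]
eef_rot: [-0.001, 0.635, 0.772, 0.0]
wrist_force: [0.8, -1.1, 0.6]
opening: 0.999
grasp_force: 0.0
```

```bash
python3 - <<'E'
from h import *
v=grab("wrist","w4");o=ctrl.get_obs();print(o["time_s"],o["eef_pos"],o["eef_rot"])
a=np.hstack([cv2.resize(load(n)["p"][0:260,100:420],(400,325),interpolation=cv2.INTER_CUBIC) for n in("w3","w4")]);cv2.imwrite("pics/w34.png",a[:,:,::-1])
E
```

```text
3.75 [ 0.45806382 -0.18320872  0.2337335 ] [ 2.06649225e-04  6.35948908e-01  7.71731134e-01 -1.10005176e-05]
```

View pics/w34.png

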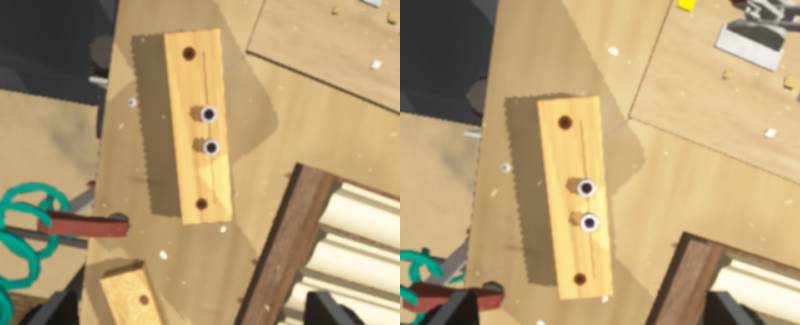

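Both views (w3 on the left, w4 on the right) show the block upright with bushes at crop (208,115),(211,148) and (586,188),(589,223). The bushes sit nearer the far (+x world) edge, as expected. Measuring corners.

```bash
python3 - <<'E'
from h import *
v3,v4=load("w3"),load("w4")
def sub(v,uv,w=4):
    g=cv2.cvtColor(v["p"],cv2.COLOR_RGB2GRAY);c=(np.array(uv,np.float32)/1.25).reshape(-1,1,2)+np.float32([100,0])
    return cv2.cornerSubPix(g,c.copy(),(w,w),(-1,-1),(3,40,.01)).reshape(-1,2)
g3=[(164,34),(219,29),(231,220),(183,224)];g4=[(138,100),(199,96),(211,296),(160,300)]
a,b=sub(v3,g3),sub(v4,g4)
for n,q in(("3",a),("4",b)):print(n,((q-[100,0])*1.25).round(1).tolist())
P=tri(v3,a,v4,b);print(P.round(4))
P3,P4=plane(v3,a,.03),plane(v4,b,.03);print(P3.round(4),P4.round(4))
for Q in(P3,P4):
    d=(Q[0]+Q[1]-Q[2]-Q[3])/2;print("len",np.linalg.norm(d),"yaw",np.degrees(np.arctan2(d[1],d[0])),"w",np.linalg.norm(Q[0]-Q[1]),np.linalg.norm(Q[2]-Q[3]),"ctr",Q.mean(0).round(4))
from numpy import float32 as f
ba,bb=sub(v3,[(208,115),(211,148)],3),sub(v4,[(186,188),(189,223)],3)
print("bush",tri(v3,np.array([(208,115),(211,148)])/1.25+[100,0],v4,np.array([(186,188),(189,223)])/1.25+[100,0]).round(4))
E
```

```text
3 [[163.5, 33.3], [219.3, 28.2], [231.3, 218.9], [182.4, 223.9]]
4 [[138.1, 98.4], [197.1, 95.2], [211.0, 296.0], [159.8, 298.6]]
[[ 3.934e-01 -1.018e-01  1.550e-02  3.000e-04]
 [ 4.455e-01 -9.010e-02  2.910e-02  9.000e-04]
 [ 4.948e-01 -2.685e-01  3.750e-02  4.000e-04]
 [ 4.464e-01 -2.861e-01  2.650e-02  2.000e-04]]
[[ 0.3947 -0.1047  0.03  ]
 [ 0.4459 -0.0904  0.03  ]
 [ 0.4962 -0.2701  0.03  ]
 [ 0.4462 -0.2852  0.03  ]] [[ 0.3956 -0.1024  0.03  ]
 [ 0.445  -0.0901  0.03  ]
 [ 0.4957 -0.2718  0.03  ]
 [ 0.4465 -0.2844  0.03  ]]
len 0.18717733706248532 yaw 105.77045730113424 w 0.05309519498912603 0.05223478866842335 ctr [ 0.4457 -0.1876  0.03  ]
len 0.18882596092444545 yaw 105.60416101698588 w 0.05096055259160968 0.05083853366583364 ctr [ 0.4457 -0.1872  0.03  ]
bush [[ 4.509e-01 -1.707e-01  3.230e-02  1.000e-04]
 [ 4.598e-01 -2.014e-01  3.600e-02  1.000e-04]]
```

drive_tool(plan=[[[0.174, -0.046, 0.0, -0.026], [0.174, -0.046, 0.1, -0.026], [0.174, -0.046, 0.2, -0.026], [0.174, -0.046, 0.3, -0.026], [0.174, -0.046, 0.4, -0.026], [0.174, -0.046, 0.45, -0.026], [0.174, -0.046, 0.48, -0.026], [0.174, -0.046, 0.51, -0.026], [0.174, -0.046, 0.54, -0.026], [0.174, -0.046, 0.56, -0.026], [0.174, -0.046, 0.577, -0.026], [0.174, -0.046, 0.577, -0.026]]], jaw=0.2)

```text
time_s: 4.75
eef_pos: [0.4266, -0.1202, 0.0021]
eef_rot: [-0.0, 0.606, 0.796, -0.0]
wrist_force: [0.4, 0.4, -0.1]
opening: 0.802
grasp_force: 0.0
```

drive_tool(plan=[[[0, 0, 0, 0], [0, 0, 0, 0], [0, 0, 0, 0], [0, 0, 0, 0], [0, 0, 0, 0], [0, 0, 0, 0], [0, 0, 0, 0], [0, 0, 0, 0]]], jaw=1)

```text
time_s: 5.42
eef_pos: [0.4272, -0.1205, 0.0033]
eef_rot: [0.001, 0.606, 0.796, 0.0]
wrist_force: [-0.2, -0.2, 6.8]
opening: 0.617
grasp_force: 64.2
```

drive_tool(plan=[[[0, 0, -0.05, 0], [0, 0, -0.1, 0], [0, 0, -0.2, 0], [0, 0, -0.3, 0], [0, 0, -0.4, 0], [0, 0, -0.5, 0], [0, 0, -0.55, 0], [0, 0, -0.55, 0]]])

```text
time_s: 6.08
eef_pos: [0.4289, -0.1214, 0.2276]
eef_rot: [0.005, 0.606, 0.796, 0.001]
wrist_force: [1.6, -0.8, -3.8]
opening: 0.618
grasp_force: 65.1
```

```bash
python3 - <<'E'
from h import *
v=grab("wrist","w5");s=grab("scene","scene5");o=ctrl.get_obs();print(o["time_s"],o["eef_pos"],o["eef_rot"],o["q"],o["opening"],o["wrist_force"],o["torque"])
a=np.hstack([cv2.resize(v["p"],(400,300)),cv2.resize(s["p"][130:330,200:400],(300,300),interpolation=cv2.INTER_CUBIC)]);cv2.imwrite("pics/w5b.png",a[:,:,::-1])
E
```

```text
6.1833 [ 0.4261025  -0.11982382  0.22198612] [-4.99016226e-05  6.05707449e-01  7.95687425e-01  7.54013821e-05] [-5.43632333e-01 -1.18395656e-01  1.93399187e+00  1.65532637e-04
  1.32607957e+00 -8.13159425e-01] 0.620477341817714 [-0.3425458  -0.57053891 -4.57618874] [0.26638025 0.12072331 0.05096458]
```

View pics/w5b.png

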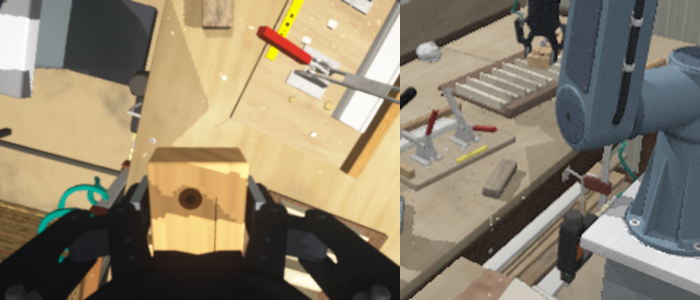

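Block is held (opening 52.7 mm), with its end visible in the wrist view at about (150-245,155). Checking sag and the position of the block in the hand with the wrist view.

```bash
python3 - <<'E'
from h import *
v=load("w5");k=512/400
o=ctrl.get_obs();q=o["eef_rot"];R=Ro.from_quat([q[1],q[2],q[3],q[0]]).as_matrix();p=o["eef_pos"]
uv=np.array([(u,r) for r in(168,175,185,195,205,215,225,235) for u in(170,215,230)])*k
T=(depthpts(v,uv)-p)@R
print(T.reshape(-1,3,3).mean(1).round(4)); print("slope deg",np.degrees(np.arctan(np.polyfit(T[:,0],T[:,2],1))[0]))
g=cv2.cvtColor(v["p"],cv2.COLOR_RGB2GRAY)
c=cv2.cornerSubPix(g,np.float32([(148,163),(246,163)]).reshape(-1,1,2)*np.float32(k),(4,4),(-1,-1),(3,40,.01)).reshape(-1,2)
print((c/k).round(1),((depthpts(v,c+[[4,4],[-4,4]])-p)@R).round(4))
for zt in(-.026,-.030): print(((plane(v,c,p[2]-zt)-p)@R).round(4))
E
```

```text
[[ 0.0197  0.0063 -0.031 ]
 [ 0.0159  0.0063 -0.0313]
 [ 0.0101  0.0064 -0.0313]
 [ 0.0041  0.0064 -0.0311]
 [-0.0021  0.0065 -0.0311]
 [-0.0086  0.0066 -0.0308]
 [-0.0146  0.0066 -0.0316]
 [-0.0216  0.0067 -0.0311]]
slope deg 0.044558058524117636
[[148.1 161.8]
 [246.7 162.1]] [[ 0.0216 -0.0217 -0.0315]
 [ 0.0215  0.0263 -0.0316]]
[[ 0.0213 -0.0243 -0.026 ]
 [ 0.0211  0.0291 -0.026 ]]
[[ 0.0228 -0.0235 -0.03  ]
 [ 0.0226  0.0282 -0.03  ]]
```

The block sits level in the hand with its end about 23-25 mm from the grasp. Carrying it round to the press's right side while turning.

drive_tool(plan=[[[0.588, 0.82, 0, 0.873], [0.588, 0.82, 0, 0.873], [0.588, 0.82, 0, 0.873], [0.588, 0.82, 0, 0.873], [0.588, 0.82, 0, 0.873], [0.588, 0.82, 0, 0.873], [0.588, 0.82, 0, 0.873], [0.588, 0.82, 0, 0.873], [0.588, 0.82, 0, 0.873], [0.588, 0.82, 0, 0.873], [0.588, 0.82, 0, 0.873], [0.588, 0.82, 0, 0.873]]])

```text
time_s: 7.18
eef_pos: [0.6796, 0.1975, 0.2167]
eef_rot: [-0.001, 0.978, 0.208, -0.003]
wrist_force: [-1.0, -1.4, -4.3]
opening: 0.618
grasp_force: 65.2
```

drive_tool(plan=[[[0, 0, 0, 0.421], [0, 0, 0, 0.421], [0, 0, 0, 0.421], [0, 0, 0, 0.421], [0, 0, 0, 0.421], [0, 0, 0, 0.421], [0, 0, 0, 0.421], [0, 0, 0, 0.421], [0, 0, 0, 0.421], [0, 0, 0, 0.421], [0, 0, 0, 0.421], [0, 0, 0, 0.421]]])

```text
time_s: 8.18
eef_pos: [0.6783, 0.1935, 0.2178]
eef_rot: [0.002, 0.9, -0.437, -0.003]
wrist_force: [-0.6, -0.6, -3.3]
opening: 0.622
grasp_force: 65.3
```

```bash
cat >> h.py <<'E'
O=np.array([.5456,.381]);YAW=np.radians(38.2);PX=np.array([np.cos(YAW),np.sin(YAW)]);PY=np.array([-PX[1],PX[0]])
def w2p(X): X=np.atleast_2d(X)[:,:2]-O;return np.c_[X@PX,X@PY]
def go(px,py,z,yaw_press=None):
    """numbers for a move to TCP at press (px,py) mm, z mm; tool x at press yaw (deg)"""
    o=ctrl.get_obs();q=o["eef_rot"];R=Ro.from_quat([q[1],q[2],q[3],q[0]]).as_matrix();p=np.array(o["eef_pos"])
    psi=np.degrees(np.arctan2(R[1,0],R[0,0]));W=np.r_[O+px/1e3*PX+py/1e3*PY,z/1e3]
    turn=0 if yaw_press is None else -((yaw_press+38.2-psi+180)%360-180)/180
    print("t",round(o["time_s"],2),"at press",(w2p(p)*1e3).round(1),"z",round(p[2]*1e3,1),"psi",round(psi,1),"press yaw",round(psi-38.2,1),"F",np.round(o["wrist_force"],1),"-> move",((W-p)@R/.4).round(3),round(turn,4),"q6",round(o["q"][5],2))
E
python3 - <<'E'
from h import *
go(-15,-88,65,-90)
E
```

```text
t 8.18 at press [[ -11.7 -229.4]] z 217.8 psi -51.8 press yaw -90.0 F [-0.6 -0.6 -3.3] -> move [-0.352  0.006  0.383] -0.0001 q6 2.59
```

drive_tool(plan=[[[0, 0.006, 0.08, 0], [0, 0.006, 0.16, 0], [0, 0.006, 0.24, 0], [0, 0.006, 0.3, 0], [0, 0.006, 0.34, 0], [0, 0.006, 0.36, 0], [0, 0.006, 0.37, 0], [0, 0.006, 0.375, 0], [0, 0.006, 0.375, 0], [0, 0.006, 0.375, 0]]])

```text
time_s: 9.02
eef_pos: [0.6791, 0.1926, 0.0739]
eef_rot: [-0.001, 0.9, -0.436, 0.001]
wrist_force: [-0.0, 0.1, -3.8]
opening: 0.62
grasp_force: 65.2
```

```bash
python3 - <<'E'
from h import *
v=grab("wrist","w6");s=grab("scene","scene6")
go(-15,-88,60,-90)
a=np.hstack([cv2.resize(v["p"],(400,300)),cv2.resize(s["p"][180:300,100:260],(400,300),interpolation=cv2.INTER_CUBIC)]);cv2.imwrite("pics/w6b.png",a[:,:,::-1])
E
```

```text
t 9.12 at press [[ -11.6 -230.6]] z 74.1 psi -51.6 press yaw -89.8 F [ 0.9  0.1 -4.4] -> move [-0.357  0.008  0.035] 0.0009 q6 2.58
```

View pics/w6b.png

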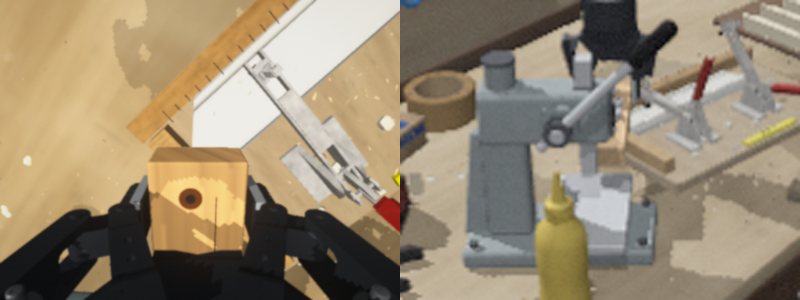

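Wrist view shows the block level in the hand. Scene crop shows the block's end beyond the ram at about (625,120) and the table clear. Moving in, in front of the ram, then checking.

drive_tool(plan=[[[-0.02, 0.008, 0.025, 0], [-0.08, 0.008, 0.025, 0], [-0.14, 0.008, 0.025, 0], [-0.2, 0.008, 0.025, 0], [-0.26, 0.008, 0.025, 0], [-0.31, 0.008, 0.025, 0], [-0.34, 0.008, 0.025, 0], [-0.357, 0.008, 0.025, 0], [-0.357, 0.008, 0.025, 0], [-0.357, 0.008, 0.035, 0], [-0.357, 0.008, 0.043, 0], [-0.357, 0.008, 0.043, 0]]])

```text
time_s: 10.12
eef_pos: [0.5872, 0.3012, 0.0542]
eef_rot: [0.001, 0.9, -0.436, -0.0]
wrist_force: [-0.1, -0.2, -3.2]
opening: 0.623
grasp_force: 65.3
```

```bash
python3 - <<'E'
from h import *
v=grab("wrist","w7");s=grab("scene","scene7")
go(-15,-86,54,-90)
a=np.hstack([cv2.resize(v["p"],(400,300)),cv2.resize(s["p"][180:300,100:260],(400,300),interpolation=cv2.INTER_CUBIC)]);cv2.imwrite("pics/w7b.png",a[:,:,::-1])
E
```

```text
t 10.22 at press [[-16.3 -88.3]] z 54.8 psi -51.7 press yaw -89.9 F [ 0.1 -0.7 -3.7] -> move [-0.006 -0.003  0.002] 0.0003 q6 2.77
```

View pics/w7b.png

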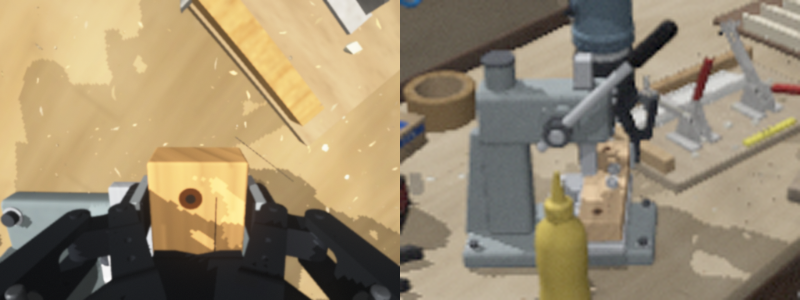

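The block hovers on the table in front of the ram (scene crop (600,190)). Sliding it to the fence.

drive_tool(plan=[[[-0.004, -0.015, 0, 0], [-0.004, -0.03, 0, 0], [-0.004, -0.045, 0, 0], [-0.004, -0.055, 0, 0], [-0.004, -0.06, 0, 0], [-0.004, -0.063, 0, 0], [-0.004, -0.065, 0, 0], [-0.004, -0.065, 0, 0]]])

```text
time_s: 10.88
eef_pos: [0.6064, 0.3199, 0.0552]
eef_rot: [0.0, 0.9, -0.436, -0.0]
wrist_force: [-0.3, 0.2, -4.5]
opening: 0.62
grasp_force: 65.2
```

```bash
python3 - <<'E'
from h import *
go(12,-86.5,54,-90); o=ctrl.get_obs();F=np.array(o["wrist_force"]);print("Fpress",F[:2]@PX,F[:2]@PY)
E
```

```text
t 10.88 at press [[ 10.  -85.6]] z 55.2 psi -51.7 press yaw -89.9 F [-0.3  0.2 -4.5] -> move [ 0.002 -0.005  0.003] 0.0008 q6 2.79
Fpress -0.13577058236883954 0.3259304927498822
```

drive_tool(plan=[[[0, -0.003, 0, 0], [0, -0.005, 0, 0], [0, -0.005, 0, 0]]])

```text
time_s: 11.13
eef_pos: [0.6067, 0.3202, 0.0549]
eef_rot: [0.002, 0.9, -0.436, -0.001]
wrist_force: [-4.0, -3.7, -1.4]
opening: 0.616
grasp_force: 65.5
```

drive_tool(plan=[[[0, -0.003, 0, 0], [0, -0.004, 0, 0], [0, -0.004, 0, 0]]])

```text
time_s: 11.38
eef_pos: [0.6068, 0.3202, 0.0547]
eef_rot: [0.003, 0.9, -0.435, -0.002]
wrist_force: [-7.8, -7.2, 0.7]
opening: 0.62
grasp_force: 66.0
```

```bash
python3 - <<'E'
from h import *
go(12,-86.5,54,-90); o=ctrl.get_obs();F=np.array(o["wrist_force"]);print("Fpress",F[:2]@PX,F[:2]@PY,o["torque"])
E
```

```text
t 11.38 at press [[ 10.6 -85.6]] z 54.7 psi -51.6 press yaw -89.8 F [-7.8 -7.2  0.7] -> move [ 0.002 -0.004  0.002] 0.0011 q6 2.79
Fpress -10.586320730723195 -0.8288028382353385 [-1.20465369  1.22100066  0.56102891]
```

Contact with the fence came at x=10.5 mm, where predicted. Easing off, lowering to the table and releasing.

drive_tool(plan=[[[0, 0.003, 0.002, 0], [0, 0.003, 0.004, 0], [0, 0.003, 0.006, 0], [0, 0.003, 0.007, 0], [0, 0.003, 0.007, 0]]])

```text
time_s: 11.8
eef_pos: [0.6068, 0.3202, 0.0534]
eef_rot: [0.002, 0.9, -0.435, -0.001]
wrist_force: [-8.9, -6.7, 7.5]
opening: 0.616
grasp_force: 66.7
```

```bash
python3 - <<'E'
from h import *
go(10.5,-85.6,54,-90); o=ctrl.get_obs();F=np.array(o["wrist_force"]);print("Fpress",F[:2]@PX,F[:2]@PY,F[2],o["torque"])
E
```

```text
t 11.8 at press [[ 10.5 -85.6]] z 53.4 psi -51.6 press yaw -89.8 F [-8.9 -6.7  7.5] -> move [ 0.     0.    -0.001] 0.001 q6 2.79
Fpress -11.147875970095509 0.19245647653540665 7.484534259780945 [-0.9534428   1.31597554  0.43364703]
```

drive_tool(plan=[[[0, 0.0, 0, 0], [0, 0.0, 0, 0], [0, 0, 0, 0], [0, 0, 0, 0], [0, 0, 0, 0], [0, 0, -0.03, 0], [0, 0, -0.09, 0], [0, 0, -0.18, 0], [0, 0, -0.27, 0], [0, 0, -0.35, 0], [0, 0, -0.37, 0], [0, 0, -0.37, 0]]], jaw=0.1)

```text
time_s: 12.8
eef_pos: [0.6107, 0.3222, 0.2063]
eef_rot: [-0.003, 0.9, -0.436, 0.003]
wrist_force: [-0.2, 0.2, -0.3]
opening: 0.899
grasp_force: 0.0
```

```bash
python3 - <<'E'
from h import *
v=grab("wrist","w8");go(10,-100,300,-90)
t=grab("top","top8");s=grab("scene","scene8")
a=np.hstack([cv2.resize(v["p"][40:340,90:410],(480,450),interpolation=cv2.INTER_CUBIC),cv2.resize(s["p"][195:290,130:220],(320,338),interpolation=cv2.INTER_CUBIC)[:, :].copy() if 0 else cv2.copyMakeBorder(cv2.resize(s["p"][195:290,130:220],(320,338),interpolation=cv2.INTER_CUBIC),0,112,0,0,0)])
cv2.imwrite("pics/w8b.png",a[:,:,::-1])
E
```

```text
t 12.85 at press [[ 13.4 -86. ]] z 203.0 psi -51.7 press yaw -89.9 F [-0.4  0.4 -1.8] -> move [ 0.035  0.008 -0.243] 0.0008 q6 2.79
```

View pics/w8b.png

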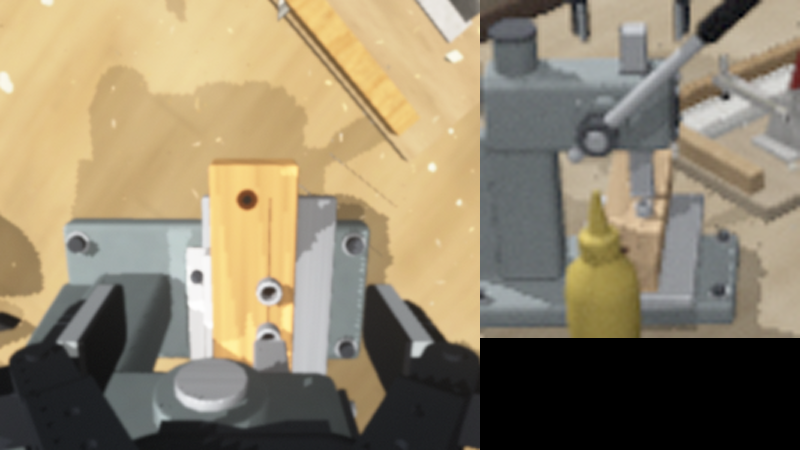

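Wrist view: block against the fence, its end at crop row ~163, the table's right edge at row ~197. Bush B is at (268,291), bush A at (268,335), just under the ram (270,350). Measuring the y offset relative to the table edge.

```bash
python3 - <<'E'
from h import *
v=load("w8");g=cv2.cvtColor(v["p"],cv2.COLOR_RGB2GRAY).astype(float)
f=lambda u,r:(np.array([u,r],float).T/1.5+[90,40]) if np.ndim(u) else np.array([[u/1.5+90,r/1.5+40]])
def edge(u,r0,r1):  # strongest row-gradient, crop coords
    c=int(u/1.5+90);a=int(r0/1.5+40);b=int(r1/1.5+40);col=g[a:b,c-1:c+2].mean(1);d=np.abs(np.gradient(cv2.GaussianBlur(col.reshape(-1,1),(1,3),0).ravel()));i=d.argmax()
    return c,a+i+(0 if i in(0,len(d)-1) else .5*(d[i-1]-d[i+1])/(d[i-1]-2*d[i]+d[i+1]))
def edgec(r,u0,u1):
    w=int(r/1.5+40);a=int(u0/1.5+90);b=int(u1/1.5+90);d=np.abs(np.gradient(g[w-1:w+2,a:b].mean(0)));i=d.argmax();return a+i,w
be=[edge(u,150,175) for u in(220,235,270,285,292)];te=[edge(u,185,210) for u in(308,316,324)]
print("block end",(w2p(plane(v,be,.08))*1e3).round(1).tolist());print("table edge",(w2p(plane(v,te,.05))*1e3).round(1).tolist())
for z in(.088,.092): print("bushB,A",z,(w2p(plane(v,f([268,268],[291,334]),z))*1e3).round(1).tolist())
print("block right edge",(w2p(plane(v,[edgec(r,285,310) for r in(190,220,260,300)],.08))*1e3).round(1).tolist(),"left",(w2p(plane(v,[edgec(r,203,218) for r in(180,220,260,300)],.08))*1e3).round(1).tolist())
print("ram front-face bottom edge", (w2p(plane(v,f([257,285],[366,366]),.103))*1e3).round(1).tolist())
E
```

```text
block end [[30.5, -113.4], [21.6, -113.7], [0.3, -113.6], [-8.5, -113.2], [-12.1, -113.5]]
table edge [[-26.6, -89.5], [-31.6, -89.6], [-37.6, -89.4]]
bushB,A 0.088 [[0.5, -35.8], [-0.1, -5.8]]
bushB,A 0.092 [[0.7, -37.6], [0.1, -8.1]]
block right edge [[-15.2, -98.7], [-15.9, -80.0], [-15.8, -53.7], [-16.8, -25.9]] left [[36.9, -103.9], [41.0, -79.7], [36.8, -53.3], [36.3, -25.5]]
ram front-face bottom edge [[7.0, 7.9], [-10.3, 7.8]]
```

```bash
python3 - <<'E'
from h import *
v=grab("wrist","w9");go(10,-100,300,-90)
g=cv2.cvtColor(v["p"],cv2.COLOR_RGB2GRAY).astype(int)
print("col 275 rows140-155",g[138:160,[240,250,275,280]].mean(1).round().tolist());print("table col rows 160-180",g[160:182,[296,300,304]].mean(1).round().tolist())
print("bush col rows 218-275",g[218:276,267:271].mean(1).round().tolist())
r=np.arange(138,160);print((w2p(plane(v,np.c_[np.full(22,275),r],.08))[:,1]*1e3).round(1)[::3]);r=np.arange(160,182);print((w2p(plane(v,np.c_[np.full(22,300),r],.05))[:,1]*1e3).round(1)[::3])
h=cv2.HoughCircles(cv2.resize(g.astype(np.uint8)[220:285,240:300],None,fx=6,fy=6,interpolation=cv2.INTER_CUBIC),cv2.HOUGH_GRADIENT,1,80,param1=120,param2=20,minRadius=20,maxRadius=70)
if h is not None:
    for x,y,rr in h[0]: c=[[x/6+240-.4,y/6+220-.4]];print("circle",np.round(c,1),round(rr/6,1),(w2p(plane(v,c,.091))*1e3).round(1))
E
```

```text
t 13.0 at press [[ 11.2 -85.2]] z 198.2 psi -51.7 press yaw -89.9 F [-0.8 -0.3 -0.5] -> move [ 0.037  0.004 -0.255] 0.0008 q6 2.79
col 275 rows140-155 [173.0, 173.0, 173.0, 173.0, 172.0, 172.0, 166.0, 156.0, 149.0, 150.0, 156.0, 180.0, 208.0, 219.0, 220.0, 220.0, 220.0, 219.0, 216.0, 212.0, 210.0, 210.0]
table col rows 160-180 [181.0, 180.0, 181.0, 181.0, 181.0, 181.0, 183.0, 183.0, 174.0, 151.0, 119.0, 110.0, 131.0, 155.0, 168.0, 168.0, 161.0, 155.0, 149.0, 143.0, 141.0, 141.0]
bush col rows 218-275 [207.0, 207.0, 207.0, 207.0, 207.0, 207.0, 205.0, 201.0, 183.0, 157.0, 134.0, 133.0, 161.0, 193.0, 197.0, 167.0, 128.0, 113.0, 125.0, 150.0, 175.0, 191.0, 204.0, 216.0, 219.0, 208.0, 194.0, 194.0, 200.0, 204.0, 205.0, 205.0, 204.0, 204.0, 204.0, 204.0, 204.0, 203.0, 197.0, 181.0, 155.0, 130.0, 116.0, 122.0, 151.0, 181.0, 191.0, 178.0, 155.0, 152.0, 156.0, 154.0, 151.0, 150.0, 151.0, 151.0, 151.0, 150.0]
[-123.1 -120.6 -118.  -115.4 -112.8 -110.2 -107.5 -104.9]
[-98.2 -95.3 -92.3 -89.3 -86.3 -83.2 -80.2 -77.1]
circle [[264.5 237.5]] 5.6 [[  0.2 -35.5]]
circle [[264.2 269.4]] 5.3 [[-0. -3.]]
```

With the arm settled, the table edge reads -85.7 (true -85), the block end -113.5 and bush A about -2.3. The block therefore needs +2 mm in y. Nudging it from the end with closed fingers.

drive_tool(plan=[[[0.08, 0.003, 0, 0], [0.15, 0.003, 0, 0], [0.15, 0.003, 0.06, 0], [0.15, 0.003, 0.14, 0], [0.15, 0.003, 0.22, 0], [0.15, 0.003, 0.29, 0], [0.15, 0.003, 0.325, 0], [0.15, 0.003, 0.34, 0], [0.15, 0.003, 0.34, 0], [0.15, 0.003, 0.34, 0]]], jaw=1)

```text
time_s: 13.83
eef_pos: [0.6452, 0.2738, 0.0653]
eef_rot: [-0.0, 0.9, -0.436, 0.0]
wrist_force: [0.6, 0.5, 0.9]
opening: -0.002
grasp_force: 0.0
```

```bash
python3 - <<'E'
from h import *
go(10,-126,62,-90)
E
```

```text
t 13.83 at press [[  12.  -145.8]] z 65.3 psi -51.7 press yaw -89.9 F [0.6 0.5 0.9] -> move [-0.05   0.005  0.008] 0.0008 q6 2.7
```

drive_tool(plan=[[[-0.02, 0.005, 0.008, 0], [-0.035, 0.005, 0.008, 0], [-0.046, 0.005, 0.008, 0], [-0.05, 0.005, 0.008, 0], [-0.05, 0.005, 0.008, 0], [-0.05, 0.005, 0.008, 0]]])

```text
time_s: 14.33
eef_pos: [0.6307, 0.2883, 0.0618]
eef_rot: [-0.0, 0.9, -0.435, 0.0]
wrist_force: [0.3, -0.7, -0.0]
opening: 0.003
grasp_force: 0.0
```

drive_tool(plan=[[[-0.002, 0, 0, 0], [-0.003, 0, 0, 0], [-0.003, 0, 0, 0]]])

```text
time_s: 14.58
eef_pos: [0.6299, 0.2888, 0.0613]
eef_rot: [0.0, 0.9, -0.436, -0.0]
wrist_force: [-0.3, 0.1, -0.7]
opening: -0.002
grasp_force: 0.0
```

drive_tool(plan=[[[-0.002, 0, 0, 0], [-0.003, 0, 0, 0], [-0.003, 0, 0, 0]]])

```text
time_s: 14.83
eef_pos: [0.6291, 0.2899, 0.0612]
eef_rot: [0.0, 0.9, -0.436, -0.0]
wrist_force: [-0.9, 0.4, -0.1]
opening: 0.002
grasp_force: 0.0
```

```bash
python3 - <<'E'
from h import *
v=grab("wrist","w10");go(10,-122,62,-90)
o=ctrl.get_obs();F=np.array(o["wrist_force"]);print("Fpress",F[:2]@PX,F[:2]@PY)
E
```

```text
t 14.88 at press [[   9.3 -123.3]] z 61.2 psi -51.7 press yaw -89.9 F [ 0.   0.5 -0.4] -> move [-0.003 -0.002 -0.002] 0.0008 q6 2.73
Fpress 0.35138539424308723 0.3740164540689155
```

drive_tool(plan=[[[-0.002, 0, 0, 0], [-0.003, 0, 0, 0], [-0.003, 0, 0, 0]]])

```text
time_s: 15.13
eef_pos: [0.6285, 0.2906, 0.0613]
eef_rot: [0.0, 0.9, -0.436, 0.0]
wrist_force: [1.8, -0.7, -0.8]
opening: -0.001
grasp_force: 0.8
```

drive_tool(plan=[[[-0.002, 0, 0, 0], [-0.003, 0, 0, 0], [-0.003, 0, 0, 0]]])

```text
time_s: 15.38
eef_pos: [0.6276, 0.2917, 0.0613]
eef_rot: [0.0, 0.9, -0.436, 0.0]
wrist_force: [0.5, -1.3, -0.1]
opening: 0.003
grasp_force: 0.8
```

drive_tool(plan=[[[-0.002, 0, 0, 0], [-0.003, 0, 0, 0], [-0.003, 0, 0, 0]]])

```text
time_s: 15.63
eef_pos: [0.6268, 0.2928, 0.0613]
eef_rot: [0.0, 0.9, -0.436, -0.0]
wrist_force: [0.3, -0.9, 0.3]
opening: -0.002
grasp_force: 0.6
```

```bash
python3 - <<'E'
from h import *
go(10,-122,62,-90)
o=ctrl.get_obs();F=np.array(o["wrist_force"]);print("Fpress",F[:2]@PX,F[:2]@PY)
E
```

```text
t 15.63 at press [[   9.2 -119.5]] z 61.3 psi -51.7 press yaw -89.9 F [ 0.3 -0.9  0.3] -> move [ 0.006 -0.002 -0.002] 0.0008 q6 2.74
Fpress -0.2735512843496373 -0.881805466550093
```

drive_tool(plan=[[[0.03, 0, 0, 0], [0.03, 0, -0.08, 0], [0.03, 0, -0.16, 0], [0.0, 0, -0.24, 0], [-0.04, 0, -0.31, 0], [-0.085, -0.003, -0.35, 0], [-0.085, -0.003, -0.35, 0], [-0.085, -0.003, -0.35, 0], [-0.085, -0.003, -0.35, 0], [-0.085, -0.003, -0.35, 0]]], jaw=0)

```text
time_s: 16.47
eef_pos: [0.6063, 0.3189, 0.1991]
eef_rot: [0.001, 0.9, -0.436, -0.001]
wrist_force: [0.6, 0.7, -0.3]
opening: 0.999
grasp_force: 0.0
```

```bash
cat >> h.py <<'E'
def look(tag):
    v=grab("wrist",tag);go(10,-86,200,-90);g=cv2.cvtColor(v["p"],cv2.COLOR_RGB2GRAY).astype(float)
    pr=lambda X:w2p(X)[:,1]*1e3
    def edge(cols,z,y0,y1,bright=True): # largest dark->bright step going +y, in press y
        out=[]
        for c in cols:
            r=np.arange(60,300);y=pr(plane(v,np.c_[np.full(240,c),r],z));d=np.gradient(cv2.GaussianBlur(g[60:300,c-1:c+2].mean(1).reshape(-1,1),(1,3),0).ravel())
            d[(y<y0)|(y>y1)]=-9;out.append(y[d.argmax()])
        return np.round(out,1)
    px=lambda x,y,z:int(round(proj(v,np.r_[O+x/1e3*PX+y/1e3*PY,z/1e3])[0][0]))
    print("block end",edge([px(x,-110,80) for x in(25,20,2,-5,-10)],.08,-125,-72)); print("table",edge([px(x,-86,50) for x in(-27,-31,-35,-39)],.05,-96,-79))
    c=proj(v,[np.r_[O-.02*PY,.09]])[0].astype(int);s=cv2.resize(g.astype(np.uint8)[c[1]-45:c[1]+45,c[0]-30:c[0]+30],None,fx=6,fy=6,interpolation=cv2.INTER_CUBIC)
    h=cv2.HoughCircles(s,cv2.HOUGH_GRADIENT,1,80,param1=120,param2=20,minRadius=20,maxRadius=70)
    for x,y,rr in (h[0] if h is not None else []):
        q=[[x/6+c[0]-30.4,y/6+c[1]-45.4]];print("circle",np.round(q,1),round(rr/6,1),"z91/80",(w2p(plane(v,q,.091))*1e3).round(1),(w2p(plane(v,q,.08))*1e3).round(1))
E
python3 -c "
from h import *
look('w11')"
```

```text
t 16.52 at press [[  9.3 -86.4]] z 199.0 psi -51.7 press yaw -89.9 F [-0.1 -0.6 -0. ] -> move [-0.001 -0.002 -0.002] 0.0004 q6 2.78
block end [-110.2 -110.2 -110.3 -110.3 -110.3]
table [-86.2 -86.2 -85.2 -86.2]
circle [[261.  241.4]] 4.3 z91/80 [[  1.  -32.6]] [[  0.7 -27.2]]
```

Block end and bush agree that bush A is within about 1 mm of the ram axis and square. Now to the lever: up, over, fingers closed.

drive_tool(plan=[[[0, 0, -0.1, 0], [0, 0, -0.2, 0], [0, 0, -0.3, -0.04], [0, 0.0, -0.4, -0.08], [0, 0.06, -0.5, -0.12], [-0.05, 0.15, -0.5, -0.16], [-0.12, 0.2, -0.5, -0.167], [-0.2, 0.24, -0.5, -0.167], [-0.27, 0.253, -0.5, -0.167], [-0.33, 0.253, -0.5, -0.167], [-0.346, 0.253, -0.5, -0.167], [-0.346, 0.253, -0.5, -0.167]]], jaw=1)

```text
time_s: 17.52
eef_pos: [0.4407, 0.3666, 0.4005]
eef_rot: [0.0, 0.982, -0.186, -0.001]
wrist_force: [0.1, 0.2, -1.2]
opening: -0.004
grasp_force: 0.0
```

```bash
python3 - <<'E'
from h import *
v=grab("wrist","w12");go(-92,52,340,-60);s,t=grab("scene","scene12"),grab("top","top12")
# black grip: triangulate centroid between scene0-like and top views
for n,w in(("scene",s),("top",t)):
    X=np.r_[O-.089*PX+.052*PY,.307];c=proj(w,X)[0];x,y=c.astype(int);hs=cv2.cvtColor(w["p"],cv2.COLOR_RGB2HSV)[y-12:y+12,x-12:x+12,2];print(n,c.round(1),"dark centroid",np.array(np.nonzero(hs<45)).mean(1)[::-1]+[x-12,y-12],(hs<45).sum())
E
```

```text
t 17.57 at press [[-91.1  52.3]] z 400.4 psi -21.6 press yaw -59.8 F [-0.1 -0.  -1. ] -> move [-0.     0.002  0.151] 0.0014 q6 2.43
scene [202.  196.1] dark centroid [200.496 197.568] 125
top [155.7 205.1] dark centroid [155.5 200. ] 4
```

Scene projection of the grip agrees within 1.5 px. Pulling the lever down along its arc.

drive_tool(plan=[[[0, 0, 0.08, 0], [0, 0, 0.14, 0], [0, 0, 0.17, 0], [-0.01, 0.017, 0.205, 0], [-0.02, 0.035, 0.235, 0], [-0.03, 0.052, 0.27, 0], [-0.037, 0.065, 0.31, 0], [-0.045, 0.078, 0.35, 0], [-0.05, 0.087, 0.385, 0], [-0.054, 0.094, 0.42, 0], [-0.057, 0.098, 0.46, 0], [-0.0575, 0.0996, 0.495, 0]]])

```text
time_s: 18.67
eef_pos: [0.4061, 0.3363, 0.2037]
eef_rot: [0.0, 0.982, -0.188, 0.0]
wrist_force: [-5.9, -2.1, 10.8]
opening: -0.001
grasp_force: 5.4
```

```bash
python3 - <<'E'
from h import *
go(-119,52,130,-60)
E
```

```text
t 18.67 at press [[-137.2   51.1]] z 203.7 psi -21.7 press yaw -59.9 F [-5.9 -2.1 10.8] -> move [ 0.021 -0.041  0.184] 0.0007 q6 2.42
```

drive_tool(plan=[[[0.001, -0.002, 0.025, 0], [0.003, -0.006, 0.05, 0], [0.007, -0.012, 0.075, 0], [0.011, -0.02, 0.1, 0], [0.016, -0.028, 0.125, 0], [0.02, -0.036, 0.15, 0], [0.022, -0.039, 0.165, 0], [0.022, -0.039, 0.172, 0], [0.022, -0.039, 0.178, 0], [0.022, -0.039, 0.184, 0], [0.022, -0.039, 0.184, 0]]])

```text
time_s: 19.58
eef_pos: [0.4211, 0.3474, 0.1309]
eef_rot: [0.001, 0.982, -0.188, 0.001]
wrist_force: [-2.1, -5.3, 10.1]
opening: 0.0
grasp_force: 5.7
```

```bash
python3 - <<'E'
from h import *
go(-119,52,125,-60)
s=grab("scene","scene13")
E
```

```text
t 19.58 at press [[-118.6   50.5]] z 130.9 psi -21.7 press yaw -59.9 F [-2.1 -5.3 10.1] -> move [-0.004 -0.001  0.015] 0.0007 q6 2.42
```

drive_tool(plan=[[[0, 0, 0.005, 0], [0, 0, 0.01, 0], [0, 0, 0.01, 0]]])

```text
time_s: 19.88
eef_pos: [0.4216, 0.3478, 0.1295]
eef_rot: [0.0, 0.982, -0.188, 0.001]
wrist_force: [-8.6, -8.5, 27.5]
opening: -0.001
grasp_force: 14.2
```

drive_tool(plan=[[[0, 0, 0.005, 0], [0, 0, 0.008, 0], [0, 0, 0.008, 0]]])

```text
time_s: 20.13
eef_pos: [0.4219, 0.3481, 0.1286]
eef_rot: [-0.0, 0.982, -0.188, 0.002]
wrist_force: [-15.1, -11.5, 40.2]
opening: 0.001
grasp_force: 21.9
```

At the stop: force rose to 40 N with only 1 mm of motion. Letting the lever spring back along its arc.

drive_tool(plan=[[[0, 0, -0.02, 0], [-0.006, 0.01, -0.06, 0], [-0.013, 0.024, -0.11, 0], [-0.02, 0.036, -0.16, 0], [-0.022, 0.039, -0.21, 0], [-0.021, 0.037, -0.26, 0], [-0.015, 0.026, -0.31, 0], [-0.007, 0.012, -0.36, 0], [0.005, -0.01, -0.42, 0], [0.018, -0.03, -0.48, 0], [0.03, -0.05, -0.56, 0], [0.033, -0.057, -0.66, 0]]])

```text
time_s: 21.13
eef_pos: [0.441, 0.364, 0.3857]
eef_rot: [0.001, 0.982, -0.188, -0.002]
wrist_force: [0.7, 0.7, 0.5]
opening: 0.001
grasp_force: 0.0
```

```bash
python3 - <<'E'
from h import *
go(10,-86,400,-90)
s=grab("scene","scene14")
for n in("scene13","scene14"):
    w=load(n);c=proj(w,np.r_[O-.089*PX+.052*PY,.307])[0];x,y=c.astype(int);hs=cv2.cvtColor(w["p"],cv2.COLOR_RGB2HSV)[y-12:y+12,x-12:x+12,2];print(n,"dark centroid",np.array(np.nonzero(hs<45)).mean(1)[::-1]+[x-12,y-12],(hs<45).sum())
E
```

```text
t 21.13 at press [[-92.7  51.4]] z 385.7 psi -21.7 press yaw -59.9 F [0.7 0.7 0.5] -> move [ 0.426 -0.05  -0.037] 0.1672 q6 2.43
scene13 dark centroid [206.39393939 205.39393939] 33
scene14 dark centroid [200.56097561 197.57723577] 123
```

drive_tool(plan=[[[0.1, -0.01, -0.02, 0.04], [0.2, -0.02, -0.02, 0.08], [0.3, -0.035, -0.02, 0.12], [0.4, -0.045, -0.02, 0.16], [0.426, -0.05, 0.0, 0.167], [0.426, -0.05, 0.1, 0.167], [0.426, -0.05, 0.2, 0.167], [0.426, -0.05, 0.3, 0.167], [0.426, -0.05, 0.4, 0.167], [0.426, -0.05, 0.464, 0.167], [0.426, -0.05, 0.464, 0.167], [0.426, -0.05, 0.464, 0.167]]], jaw=0)

```text
time_s: 22.18
eef_pos: [0.6053, 0.3198, 0.1993]
eef_rot: [0.001, 0.9, -0.436, -0.001]
wrist_force: [-0.1, -1.0, 0.5]
opening: 1.0
grasp_force: 0.0
```

drive_tool(plan=[[[0, 0, 0, 0], [0, 0, 0, 0]]])

```text
time_s: 22.35
eef_pos: [0.6078, 0.3212, 0.2046]
eef_rot: [-0.002, 0.9, -0.436, 0.002]
wrist_force: [-0.7, 0.1, 0.6]
opening: 0.997
grasp_force: 0.0
```

```bash
python3 -c "
from h import *
look('w15')
v=load('w15')
c=proj(v,[np.r_[O-.032*PY,.085]])[0].astype(int);a=v['p'][c[1]-40:c[1]+45,c[0]-45:c[0]+40]
print(c);cv2.imwrite('pics/x15.png',a[:,:,::-1])"
```

```text
t 22.4 at press [[ 11.8 -85.3]] z 204.5 psi -51.7 press yaw -89.9 F [-0.3 -0.1  0.8] -> move [0.002 0.005 0.011] 0.0008 q6 2.79
block end [-110.5 -110.5 -110.5 -109.7 -110.6]
table [-85.5 -85.5 -85.6 -85.6]
circle [[265.  264.2]] 4.1 z91/80 [[ 0.3 -5.8]] [[-0.2  0.7]]
circle [[265.2 238.4]] 4.5 z91/80 [[  0.6 -32.5]] [[  0.1 -27.2]]
[265 236]
```

Lever is back up. Bush A now reads consistently only at z=80 mm, so it is flush. Next I push the block +31 mm so its end lies at y=-79, which puts the TCP at about -88.5.

drive_tool(plan=[[[0.08, 0.007, 0, 0], [0.149, 0.007, 0, 0], [0.149, 0.007, 0.06, 0], [0.149, 0.007, 0.14, 0], [0.149, 0.007, 0.22, 0], [0.149, 0.007, 0.3, 0], [0.149, 0.007, 0.335, 0], [0.149, 0.007, 0.35, 0], [0.12, 0.007, 0.354, 0], [0.1, 0.007, 0.354, 0], [0.095, 0.007, 0.354, 0], [0.095, 0.007, 0.354, 0]]], jaw=1)

```text
time_s: 23.4
eef_pos: [0.6278, 0.291, 0.0618]
eef_rot: [-0.001, 0.9, -0.435, 0.001]
wrist_force: [-0.4, 0.0, -0.6]
opening: 0.0
grasp_force: 0.0
```

```bash
python3 - <<'E'
from h import *
go(9,-95,62,-90)
E
```

```text
t 23.4 at press [[   9.  -121.6]] z 61.8 psi -51.6 press yaw -89.8 F [-0.4  0.  -0.6] -> move [-0.066 -0.    -0.   ] 0.0013 q6 2.73
```

drive_tool(plan=[[[-0.005, 0, 0, 0], [-0.011, 0, 0, 0], [-0.018, 0, 0, 0], [-0.025, 0, 0, 0], [-0.032, 0, 0, 0], [-0.039, 0, 0, 0], [-0.046, 0, 0, 0], [-0.053, 0, 0, 0], [-0.06, 0, 0, 0], [-0.066, 0, 0, 0], [-0.071, 0, 0, 0], [-0.074, 0, 0, 0]]])

```text
time_s: 24.4
eef_pos: [0.6086, 0.3127, 0.0592]
eef_rot: [0.0, 0.9, -0.436, -0.0]
wrist_force: [1.3, -2.3, 1.7]
opening: 0.001
grasp_force: 1.6
```

```bash
python3 - <<'E'
from h import *
go(9,-88.5,62,-90)
E
```

```text
t 24.4 at press [[  7.3 -92.6]] z 59.2 psi -51.6 press yaw -89.8 F [ 1.3 -2.3  1.7] -> move [-0.01  -0.004 -0.007] 0.0008 q6 2.77
```

drive_tool(plan=[[[-0.003, -0.001, -0.003, 0], [-0.006, -0.002, -0.004, 0], [-0.009, -0.002, -0.004, 0], [-0.01, -0.002, -0.004, 0], [-0.01, -0.002, -0.004, 0]]])

```text
time_s: 24.82
eef_pos: [0.6064, 0.3163, 0.0605]
eef_rot: [0.0, 0.9, -0.436, -0.0]
wrist_force: [0.5, -0.0, -0.6]
opening: 0.001
grasp_force: 0.0
```

```bash
python3 - <<'E'
from h import *
go(9,-88.5,62,-90)
E
```

```text
t 24.82 at press [[  7.8 -88.4]] z 60.5 psi -51.7 press yaw -89.9 F [ 0.5 -0.  -0.6] -> move [ 0.    -0.003 -0.004] 0.0008 q6 2.78
```

drive_tool(plan=[[[0.03, 0, 0, 0], [0.03, 0, -0.03, 0], [0.03, 0, -0.1, 0], [0.03, 0, -0.18, 0], [0.01, -0.003, -0.27, 0], [-0.006, -0.006, -0.33, 0], [-0.006, -0.006, -0.35, 0], [-0.006, -0.006, -0.35, 0], [-0.006, -0.006, -0.35, 0], [-0.006, -0.006, -0.35, 0]]], jaw=0)

```text
time_s: 25.65
eef_pos: [0.6065, 0.3186, 0.1986]
eef_rot: [0.001, 0.9, -0.436, -0.001]
wrist_force: [0.4, 0.6, -0.6]
opening: 1.001
grasp_force: 0.0
```

```bash
cat >> h.py <<'E'
def sides(tag):
    v=load(tag);g=cv2.cvtColor(v["p"],cv2.COLOR_RGB2LAB).astype(float)[...,2]
    for y in(-70,-60,-50,-40):
        for x0,x1 in((-30,0),(20,46)):
            xs=np.linspace(x0,x1,90);q=proj(v,[np.r_[O+x/1e3*PX+y/1e3*PY,.08] for x in xs]).astype(np.float32)
            pr=cv2.remap(g.astype(np.float32),q[:,0].reshape(1,-1),q[:,1].reshape(1,-1),1).ravel();d=np.abs(np.gradient(np.convolve(pr,np.ones(7)/7,"same")))[6:-6];print(y,round(xs[6+d.argmax()],1),end=" | ")
    print()
E
python3 -c "
from h import *
look('w16');sides('w16');sides('w11');sides('w15')"
```

```text
t 25.7 at press [[  9.1 -86.6]] z 198.2 psi -51.7 press yaw -89.9 F [-1.2 -0.7 -0.9] -> move [-0.001 -0.002 -0.005] 0.0006 q6 2.78
block end [-93.6 -93.6 -93.7 -93.7 -93.7]
table [-86.5 -86.5 -86.5 -86.5]
-70 -16.9 | -70 36.1 | -60 -16.9 | -60 36.4 | -50 -16.9 | -50 35.8 | -40 -16.9 | -40 35.8 | 
-70 -16.5 | -70 36.7 | -60 -16.5 | -60 36.9 | -50 -16.2 | -50 36.1 | -40 -16.2 | -40 36.1 | 
-70 -16.5 | -70 36.7 | -60 -16.5 | -60 36.9 | -50 -16.2 | -50 36.4 | -40 -16.2 | -40 36.4 |
```

```bash
python3 - <<'E'
from h import *
v=load("w16");g=cv2.cvtColor(v["p"],cv2.COLOR_RGB2GRAY).astype(float)
r=np.arange(165,215)
for x in(22,2,-8):
    c=int(proj(v,np.r_[O+x/1e3*PX-.079*PY,.08])[0][0]);y=w2p(plane(v,np.c_[np.full(50,c),r],.08))[:,1]*1e3;p=g[165:215,c-1:c+2].mean(1)
    m=(y>-98)&(y<-68);print(x,[(round(a,1),int(b)) for a,b in zip(y[m],p[m])])
c=proj(v,[np.r_[O,.085]])[0].astype(int);s=cv2.resize(g.astype(np.uint8)[c[1]-35:c[1]+30,c[0]-25:c[0]+25],None,fx=6,fy=6,interpolation=cv2.INTER_CUBIC)
for p2 in(18,12):
    h=cv2.HoughCircles(s,cv2.HOUGH_GRADIENT,1,60,param1=100,param2=p2,minRadius=18,maxRadius=60)
    for x,y,rr in (h[0] if h is not None else []):
        q=[[x/6+c[0]-25.4,y/6+c[1]-35.4]];print(p2,"circle",np.round(q,1),round(rr/6,1),"z91/80",(w2p(plane(v,q,.091))*1e3).round(1),(w2p(plane(v,q,.08))*1e3).round(1))
cc=int(c[0]);print(c,g[c[1]-35:c[1]+30,cc-3:cc+1].mean(1).astype(int).tolist())
E
```

```text
22 [(np.float64(-97.2), 169), (np.float64(-96.3), 166), (np.float64(-95.4), 163), (np.float64(-94.5), 175), (np.float64(-93.6), 204), (np.float64(-92.7), 222), (np.float64(-91.8), 227), (np.float64(-90.9), 226), (np.float64(-90.0), 226), (np.float64(-89.1), 227), (np.float64(-88.2), 226), (np.float64(-87.3), 217), (np.float64(-86.3), 189), (np.float64(-85.4), 156), (np.float64(-84.5), 142), (np.float64(-83.6), 145), (np.float64(-82.7), 147), (np.float64(-81.7), 150), (np.float64(-80.8), 153), (np.float64(-79.9), 165), (np.float64(-79.0), 189), (np.float64(-78.0), 206), (np.float64(-77.1), 209), (np.float64(-76.2), 209), (np.float64(-75.2), 208), (np.float64(-74.3), 208), (np.float64(-73.3), 208), (np.float64(-72.4), 208), (np.float64(-71.5), 208), (np.float64(-70.5), 208), (np.float64(-69.6), 208), (np.float64(-68.6), 208)]
2 [(np.float64(-97.3), 165), (np.float64(-96.4), 162), (np.float64(-95.5), 157), (np.float64(-94.6), 169), (np.float64(-93.7), 198), (np.float64(-92.8), 219), (np.float64(-91.9), 224), (np.float64(-91.0), 223), (np.float64(-90.0), 223), (np.float64(-89.1), 223), (
[... 1097 characters left out ...]
p.float64(-79.0), 173), (np.float64(-78.1), 189), (np.float64(-77.2), 194), (np.float64(-76.2), 196), (np.float64(-75.3), 199), (np.float64(-74.3), 201), (np.float64(-73.4), 201), (np.float64(-72.5), 200), (np.float64(-71.5), 200), (np.float64(-70.6), 199), (np.float64(-69.6), 200), (np.float64(-68.7), 200)]
12 circle [[262. 274.]] 7.0 z91/80 [[-0.4  0.5]] [[-0.8  7.4]]
[261 270] [196, 197, 196, 196, 196, 195, 196, 195, 195, 195, 195, 196, 198, 200, 200, 200, 200, 200, 200, 200, 200, 199, 199, 200, 197, 192, 183, 173, 169, 176, 196, 208, 186, 137, 105, 120, 143, 150, 150, 149, 149, 149, 149, 149, 149, 149, 149, 149, 148, 148, 147, 148, 148, 146, 138, 120, 101, 90, 84, 75, 66, 64, 66, 66, 66]
```

The block end is at -79.2 with the table edge at -86.5, so bush B is within about 1 mm of the ram axis. Sides are still square to the fence. Pulling the lever again.

drive_tool(plan=[[[0, 0, -0.1, 0], [0, 0, -0.2, 0], [0, 0, -0.3, -0.04], [0, 0.0, -0.4, -0.08], [0, 0.06, -0.5, -0.12], [-0.05, 0.15, -0.5, -0.16], [-0.12, 0.2, -0.5, -0.167], [-0.2, 0.24, -0.5, -0.167], [-0.27, 0.253, -0.5, -0.167], [-0.33, 0.253, -0.5, -0.167], [-0.346, 0.253, -0.5, -0.167], [-0.346, 0.253, -0.5, -0.167]]], jaw=1)

```text
time_s: 26.7
eef_pos: [0.441, 0.3661, 0.3995]
eef_rot: [0.001, 0.983, -0.186, -0.001]
wrist_force: [1.0, 0.6, -0.6]
opening: 0.003
grasp_force: 0.0
```

```bash
python3 - <<'E'
from h import *
go(-92,52,400,-60)
E
```

```text
t 26.7 at press [[-91.4  53. ]] z 399.5 psi -21.5 press yaw -59.7 F [ 1.   0.6 -0.6] -> move [ 0.001  0.003 -0.001] 0.0019 q6 2.43
```

drive_tool(plan=[[[0, 0, 0.08, 0], [0, 0, 0.14, 0], [0, 0, 0.17, 0], [-0.01, 0.017, 0.205, 0], [-0.02, 0.035, 0.235, 0], [-0.03, 0.052, 0.27, 0], [-0.037, 0.065, 0.31, 0], [-0.045, 0.078, 0.35, 0], [-0.05, 0.087, 0.385, 0], [-0.054, 0.094, 0.42, 0], [-0.057, 0.098, 0.46, 0], [-0.0575, 0.0996, 0.495, 0]]])

```text
time_s: 27.7
eef_pos: [0.4066, 0.3355, 0.2025]
eef_rot: [0.001, 0.982, -0.188, -0.0]
wrist_force: [-5.6, -3.2, 11.1]
opening: -0.001
grasp_force: 5.4
```

drive_tool(plan=[[[0.001, -0.002, 0.025, 0], [0.003, -0.006, 0.05, 0], [0.007, -0.012, 0.075, 0], [0.011, -0.02, 0.1, 0], [0.016, -0.028, 0.125, 0], [0.02, -0.036, 0.15, 0], [0.022, -0.039, 0.165, 0], [0.022, -0.039, 0.172, 0], [0.022, -0.039, 0.178, 0], [0.022, -0.039, 0.184, 0], [0.022, -0.039, 0.184, 0]]])

```text
time_s: 28.62
eef_pos: [0.4214, 0.3464, 0.1301]
eef_rot: [0.001, 0.982, -0.188, 0.0]
wrist_force: [-2.3, -6.3, 12.0]
opening: 0.0
grasp_force: 6.7
```

drive_tool(plan=[[[0, 0, 0.005, 0], [0, 0, 0.01, 0], [0, 0, 0.01, 0]]])

```text
time_s: 28.87
eef_pos: [0.4219, 0.3468, 0.1288]
eef_rot: [0.001, 0.982, -0.188, 0.001]
wrist_force: [-10.7, -9.1, 28.8]
opening: -0.001
grasp_force: 15.8
```

Stop reached again, at the same height with force rising. Releasing.

drive_tool(plan=[[[0, 0, 0.003, 0], [0, 0, 0.003, 0], [0, 0, -0.02, 0], [-0.006, 0.01, -0.06, 0], [-0.013, 0.024, -0.11, 0], [-0.02, 0.036, -0.16, 0], [-0.022, 0.039, -0.21, 0], [-0.021, 0.037, -0.26, 0], [-0.015, 0.026, -0.31, 0], [-0.007, 0.012, -0.36, 0], [0.005, -0.01, -0.42, 0], [0.018, -0.03, -0.48, 0]]])

```text
time_s: 29.87
eef_pos: [0.4322, 0.3557, 0.318]
eef_rot: [0.0, 0.982, -0.188, -0.0]
wrist_force: [0.1, 0.2, 0.7]
opening: -0.001
grasp_force: 0.0
```

drive_tool(plan=[[[0.015, -0.02, -0.06, 0], [0.015, -0.02, -0.16, 0], [0.1, -0.02, -0.2, 0.04], [0.2, -0.035, -0.2, 0.08], [0.3, -0.045, -0.2, 0.12], [0.38, -0.06, -0.2, 0.16], [0.436, -0.07, -0.2, 0.167], [0.436, -0.07, -0.1, 0.167], [0.436, -0.07, 0.0, 0.167], [0.436, -0.07, 0.1, 0.167], [0.436, -0.07, 0.18, 0.167], [0.436, -0.07, 0.25, 0.167]]], jaw=0)

```text
time_s: 30.87
eef_pos: [0.6034, 0.3164, 0.2132]
eef_rot: [0.002, 0.9, -0.436, -0.001]
wrist_force: [-0.9, 0.5, -0.4]
opening: 0.999
grasp_force: 0.0
```

```bash
python3 - <<'E'
from h import *
go(10,-86,200,-90)
E
```

```text
t 30.87 at press [[  5.4 -86.5]] z 213.2 psi -51.7 press yaw -89.9 F [-0.9  0.5 -0.4] -> move [-0.001 -0.012  0.033] 0.0003 q6 2.78
```

drive_tool(plan=[[[0, -0.012, 0.025, 0], [0, -0.012, 0.025, 0], [0, -0.012, 0.025, 0], [0, -0.012, 0.025, 0], [0, -0.012, 0.025, 0]]])

```text
time_s: 31.28
eef_pos: [0.609, 0.3216, 0.2103]
eef_rot: [-0.002, 0.9, -0.436, 0.002]
wrist_force: [0.4, -0.0, -0.0]
opening: 1.004
grasp_force: 0.0
```

```bash
python3 - <<'E'
from h import *
v=grab("wrist","w17");go(10,-86,200,-90);g=cv2.cvtColor(v["p"],cv2.COLOR_RGB2GRAY)
c=proj(v,[np.r_[O,.085]])[0].astype(int);s=cv2.resize(g[c[1]-35:c[1]+30,c[0]-25:c[0]+25],None,fx=6,fy=6,interpolation=cv2.INTER_CUBIC)
for p2 in(18,12):
    h=cv2.HoughCircles(s,cv2.HOUGH_GRADIENT,1,60,param1=100,param2=p2,minRadius=18,maxRadius=60)
    for x,y,rr in (h[0] if h is not None else []):
        q=[[x/6+c[0]-25.4,y/6+c[1]-35.4]];print(p2,"circle",np.round(q,1),round(rr/6,1),"z91/80",(w2p(plane(v,q,.091))*1e3).round(1),(w2p(plane(v,q,.08))*1e3).round(1))
sides("w17")
s=grab("scene","scene17");t=grab("top","top17");t0,s0=load("top2"),load("scene14")
hs=cv2.cvtColor(s["p"],cv2.COLOR_RGB2HSV);X=proj(s,np.r_[O-.089*PX+.052*PY,.307])[0].astype(int);m=hs[X[1]-12:X[1]+12,X[0]-12:X[0]+12,2]<45;print("lever",np.array(np.nonzero(m)).mean(1)[::-1]+X-12,m.sum())
def cen(v,lo,hi,roi):
    x0,y0,x1,y1=roi;mm=cv2.inRange(cv2.cvtColor(v["p"],cv2.COLOR_RGB2HSV)[y0:y1,x0:x1],lo,hi);M=np.nonzero(mm);return np.round([M[1].mean()+x0,M[0].mean()+y0],2),len(M[0])
print("bottle",[cen(x,(20,180,60),(32,255,255),(115,195,146,225)) for x in(t0,t)])
for n,r in(("strip",(220,212,266,240)),("shelf",(342,200,392,232))):
    a,b=[x["p"][r[1]:r[3],r[0]:r[2]].astype(float).mean(2) for x in(t0,t)];print(n,"shift",np.round(cv2.phaseCorrelate(a,b),2),np.abs(a-b).mean().round(1))
E
```

```text
t 31.33 at press [[ 12.8 -85.7]] z 210.1 psi -51.7 press yaw -89.9 F [-0.2  1.2  0.4] -> move [0.001 0.007 0.025] 0.0008 q6 2.79
18 circle [[266.2 260.5]] 4.4 z91/80 [[ 0.  -6.7]] [[-0.5 -0.4]]
12 circle [[266.2 260.5]] 4.4 z91/80 [[ 0.  -6.7]] [[-0.5 -0.4]]
-70 -16.9 | -70 36.4 | -60 -17.2 | -60 36.7 | -50 -16.9 | -50 35.8 | -40 -16.9 | -40 36.1 | 
lever [198.88157895 196.05921053] 152
bottle [(array([125.47, 209.3 ]), 106), (array([130.73, 211.42]), 250)]Traceback (most recent call last):
  File "<stdin>", line 15, in <module>
    return _wrapfunc(a, 'round', decimals=decimals, out=out)
    return _wrapit(obj, method, *args, **kwds)
    conv = _array_converter(obj)
ValueError: setting an array element with a sequence. The requested array has an inhomogeneous shape after 1 dimensions. The detected shape was (2,) + inhomogeneous part.
```

```bash
python3 - <<'E'
from h import *
for n in("scene8","scene14","scene17"):
    s=load(n);X=proj(s,np.r_[O-.089*PX+.052*PY,.307])[0].astype(int);m=cv2.cvtColor(s["p"],cv2.COLOR_RGB2HSV)[X[1]-12:X[1]+12,X[0]-12:X[0]+12,2]<45;print(n,np.array(np.nonzero(m)).mean(1)[::-1]+X-12,m.sum())
a,b=load("top8")["p"].astype(float),load("top17")["p"].astype(float)
for n,(x0,y0,x1,y1) in(("strip",(220,212,266,240)),("shelf",(342,200,392,232)),("bottle",(118,198,144,224))): print(n,np.abs(a-b)[y0:y1,x0:x1].mean().round(1),np.abs(load("top1")["p"].astype(float)-b)[y0:y1,x0:x1].mean().round(1))
E
```

```text
scene8 [199.23333333 196.05333333] 150
scene14 [200.56097561 197.57723577] 123
scene17 [198.88157895 196.05921053] 152
strip 0.8 8.5
shelf 0.6 1.5
bottle 1.4 2.1
```

Lever up (same as before pressing), both bushes read flush, and the bystanders are unchanged. Handing in.

```bash
python3 -c "
from bench import ctrl
print(ctrl.hand_in())"
```

```text
the job is handed in; nothing more can be done
None
```

The job is handed in at about 31 s: both bushes measured flush in the wrist camera, the block is flat on the table against the fence, the lever is up, and the bottle and both other pieces of wood show no sign of having been disturbed.

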